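Spray a battery pack's contacts with cleaner

TASK

Lay the loose black battery pack flat on the black rubber pad in the middle of the steel drip tray and let go of it. Only then give it a burst of cleaner: press the red nozzle cap of the slanting bottle, which is clamped behind the tray, all the way down along the bottle's axis for about half a second, then let it spring back up. Leave the battery on the pad and do not disturb the other things on the table.

Things in the scene. Friction and masses are not known exactly. Their poses are not given: they have to be found in the camera images.
- battery: Black battery pack, 85 g. The block to grip is 66 mm long (along its own x), 36 mm wide (y) and 19 mm high; a short lead sticks out at the +x end. The origin lies on the underside but not in the middle of the block, which is at x -12 mm, y +11 mm (see battery_mid). Its z points up as it lies.
- battery_mid (a point): The middle of the battery's block, 9.5 mm above its underside; axes as the battery's: x along the 66 mm length, y across the 36 mm width.
- spray_station: Fixed cleaning station, 390 mm long, 130 mm wide. Its x runs from the tray (-x end) to the bottle (+x end), z up, origin on the table. A white bottle with a blue band, 52 mm in diameter, is clamped so that its axis leans 40 degrees from vertical, its top towards the tray (-x).
- pad_centre (a point): Middle of the top of the black rubber pad (60 mm along x, 80 mm along y) in the drip tray, 8 mm above the table, axes as the station's. The steel tray is 115 mm (x) by 130 mm (y) outside; its rim is 14 mm above the table. The tip of the cap's white snout is 135 mm away horizontally, to +x, about 125 mm above the table.
- cap_top (a point): Centre of the flat top of the red nozzle cap (48 mm in diameter), about 158 mm above the table; it moves with the cap. Its z is the bottle's axis, pointing up out of the cap (40 degrees from vertical, leaning towards the tray); its y is the station's y (level). A 17 mm white snout points out of the cap's side to its -x.
- shield_top (a point): Middle of the upper edge of the grey metal plate, 104 mm wide, that stands behind the bottle parallel to its axis, its face 66 mm from that axis. It reaches 105 mm beyond the cap's top along the axis and overhangs the cap, so a tool reaches the cap along the slanting axis, not from straight above.
- nozzle_cap (a joint): How far the cap is pressed in along the bottle's axis, m: 0 up, 0.010 down on its stop. Sprung: 3 N to begin, 8 N fully down; it springs back when let go.
- flux_pot: Bystander: loose dark pot with a screw lid, 56 mm in diameter, 45 mm high; origin under its centre.
- solder_spool: Bystander: loose blue and white reel of solder, 54 mm in diameter, 42 mm high; origin under its centre.
- pos_terminal: Bystander: loose black card terminal with keys, 180 mm (its x) by 81 mm by 54 mm high; origin under its centre.

How it is judged:
By the outcome, as a careful person would: the job done as asked, in the order asked, and still so for the second after the job is handed in, with the robot touching nothing.
It also fails if it takes over 45 s, if anything falls off the work surface, if the arm or the gripper's body presses on something with over 40 N, if the wrist force passes 120 N, or if a joint passes its speed limit or range.

ROBOT

A 6-joint arm with a two-finger parallel gripper is mounted at the origin on a cart in front of the work surface, level with it; the furniture and walls round the work are solid. World frame = base frame: x ahead of the robot, y to its left, z up, the work surface at z = 0. Lengths are in m, angles in rad, forces in N, time in s.
With the tool pointing down it reaches from about 0.325 to 0.925 m from the base axis. Payload 3.1 kg.
Tool frame: the origin (TCP) lies on the centre line of the jaws, within the pads' length; the fingertips stand 22 mm ahead of it and the grasp point (between the pads) lies 3 mm ahead of it; z points along the fingers, y is the line along which they close (so a half turn about z gives the same grasp; the last joint's range is limited). The gripper opens to 85 mm and grips with 20 to 120 N. Pads are 22 mm wide; open, the fingers measure 114 mm over their backs; the gripper's body (76 mm by 85 mm) begins 54 mm behind the grasp point. The pads swing forward as they close: fully open they stand 13 mm farther back than shut.
Start: joints at [1.19, 0.217, 1.613, -0, 1.311, -0.112], TCP at [0.166, 0.603, 0.227] pointing down, gripper open.
Joint ranges: [-2.75, 2.75], [-0.78, 2.1], [0.31, 2.55], [-1.13, 4.27], [0.13, 2.63], [-2.58, 2.58]. Speed limits (rad/s): [2.79, 2.79, 3.14, 3.14, 3.14, 3.14].

INTERFACE

Orientations are given as [roll, pitch, yaw] about the fixed x, y, z axes, in that order (R = Rz(yaw) Ry(pitch) Rx(roll)).
In Python, from rig import * gives the robot as it stands. Calls block until the motion is done:
- goto(position, orientation): joint-space move of the TCP to a pose.
- servo_line(position, ori=None, max_speed=0.15, guard=None): straight line of the TCP; ori=None keeps the orientation; max_speed is the mean speed in m/s. With guard (N) it stops when the force on the tool has changed by that much, and returns True; else False.
- goto_joints(angles): joint-space move.
- open_jaws() and clamp(): open the fingers fully, or close them until they stop; the grip force is fixed at half the most.
- wait(seconds).
- inverse_kinematics(position, orientation): joint angles nearest the present ones, or None.
- camera(name): name is "scene" or "top" or "wrist"; returns a dict with "frame" (420x560x3 uint8, red, green, blue), "vertical_fov" (degrees; the focal length in pixels is half the picture's height over the tangent of half this angle, whatever the lens; pixels are square), "cx", "cy" (the principal point, pixels), "distortion" ([k1, k2, p1, p2, k3] as OpenCV has them; the pictures are not rectified), "R" (3x3) and "t" (3): a world point X has camera coordinates R X + t. Camera axes: x right, y down, z forward; pixel columns grow to the right and rows downward; lengths in m; the calibration is good to about 2 mm. A picture is of the moment at which its call begins. There is no depth.
A pose or a line that the arm cannot do raises Unreachable and nothing moves.
- job_done(): hands the job in; it is judged then, once.
Trained networks look in the newest picture that a camera, given by its name, has taken for a name from the list of things; names that differ only in an ending like _2 or _b are one class to them, and where a whole thing is asked for, a point or a joint stands for the part that bears it (a point fixed in the world has none). Each returns a list of dicts, best first, with "conf" (0 to 1); they miss things now and then, are a little off and sometimes report something else, mostly with a low value. They report only what shows in the picture. A call takes as long as a camera call.
- boxes_of(camera, target): "rect" ([centre column, centre row, width, height] in pixels, round what is visible of it).
- spot_point(camera, target): "position" ([column, row] in pixels: a listed point, or the origin of a listed thing).
Readings, each from a call of its own:
- current_time(): time.
- current_joint_positions(): joint angles.
- current_qvel(): joint speeds.
- current_joint_torque(): joint torques, N m.
- current_eef_pos(): TCP position.
- current_orientation(): TCP orientation.
- current_force(): force on the tool from outside, world axes, zero at the start.
- current_ft_torque(): the same for the moment, N m.
- current_grip_width(): opening from 0.0 (shut) to 1.0 (fully open).
- current_grip_force(): force on a finger pad.
Only numpy, scipy, OpenCV 4.12 (cv2) and the standard library are available. Lean on these libraries where they do the work, as an engineer would, in place of code of your own. Each camera call takes 0.05 s, during which the arm holds its last target. There are 200 camera calls.

## Working session

There is one attempt and no reset: what is moved stays moved. The work goes in short steps, each a Python script; the robot and the scene stay as the last script left them, time stands still between calls to the robot, and variables do not carry over. Pictures are saved under pics/ and viewed, at most 10 in all, crops included, and the job is handed in when it is done.

```bash
ls; mkdir -p pics; cat > h.py <<'E'
from rig import *
import numpy as np, cv2
def cam(n,save=None):
    c=camera(n); f=c["frame"]; h=f.shape[0]
    F=h/2/np.tan(np.radians(c["vertical_fov"])/2)
    c["K"]=np.array([[F,0,c["cx"]],[0,F,c["cy"]],[0,0,1]]); c["D"]=np.array(c["distortion"],float)
    c["R"]=np.array(c["R"]);c["t"]=np.array(c["t"])
    if save: cv2.imwrite("pics/"+save,f[:,:,::-1])
    return c
def ray(c,uv):
    p=cv2.undistortPoints(np.array([[uv]],float),c["K"],c["D"])[0,0]
    d=c["R"].T@np.array([p[0],p[1],1]); return -c["R"].T@c["t"],d/np.linalg.norm(d)
def atz(c,uv,z):
    o,d=ray(c,uv); return o+d*(z-o[2])/d[2]
def tri(rs):
    A=0;b=0
    for o,d in rs:
        P=np.eye(3)-np.outer(d,d);A=A+P;b=b+P@o
    x=np.linalg.solve(A,b); return x,[np.linalg.norm((np.eye(3)-np.outer(d,d))@(x-o)) for o,d in rs]
def proj(c,X):
    return cv2.projectPoints(np.array(X,float).reshape(-1,3),cv2.Rodrigues(c["R"])[0],c["t"],c["K"],c["D"])[0].reshape(-1,2)
E
cat > a.py <<'E'
from h import *
np.set_printoptions(precision=4,suppress=True)
C={n:cam(n,f"{n}0.png") for n in("scene","top","wrist")}
ims=[cv2.imread(f"pics/{n}0.png") for n in("scene","top")]
for n in C: print(n,-C[n]["R"].T@C[n]["t"])
for t in["battery","battery_mid","spray_station","pad_centre","cap_top","shield_top","flux_pot","solder_spool","pos_terminal"]:
    r=[]
    for n in C:
        s=spot_point(n,t)[:2]
        print(t,n,[(np.round(q["position"],1),round(q["conf"],2)) for q in s])
        if s and s[0]["conf"]>.4 : r.append(ray(C[n],s[0]["position"]))
    if len(r)>1: print("   ",*tri(r))
E
python3 a.py
```

```text
pics
scene [-0.144  -0.6296  1.3185]
top [0.428  0.0379 1.2234]
wrist [0.094  0.621  0.3732]
battery scene [(array([320.8, 293.7]), 0.87)]
battery top [(array([359.6, 229.5]), 0.88), (array([188.9, 200.8]), 0.39)]
battery wrist []
    [ 0.5156 -0.1962  0.0159] [np.float64(0.0044759212933739466), np.float64(0.004475921293373991)]
battery_mid scene [(array([322.6, 290.9]), 0.77), (array([214.6, 123.2]), 0.42)]
battery_mid top [(array([356.6, 226.8]), 0.78)]
battery_mid wrist []
    [ 0.526  -0.1904  0.0107] [np.float64(0.0014547263907336253), np.float64(0.0014547263907336285)]
spray_station scene [(array([219.9, 186.6]), 0.62)]
spray_station top [(array([189.1, 201.8]), 0.86)]
spray_station wrist []
    [0.5846 0.2965 0.0222] [np.float64(0.005262883062481381), np.float64(0.005262883062481474)]
pad_centre scene [(array([239.8, 216.4]), 0.56)]
pad_centre top [(array([232.2, 226. ]), 0.58)]
pad_centre wrist []
    [0.5262 0.1598 0.0381] [np.float64(0.00807974531510291), np.float64(0.008079745315102952)]
cap_top scene [(array([216.2, 149.1]), 0.8)]
cap_top top [(array([167.6, 194.3]), 0.65
[... 342 characters left out ...]
ne [(array([299.7, 224.9]), 0.53)]
flux_pot top [(array([284. , 181.2]), 0.61)]
flux_pot wrist []
    [0.659  0.0207 0.0004] [np.float64(0.0007238920907765426), np.float64(0.0007238920907766473)]
solder_spool scene [(array([337.4, 352. ]), 0.71), (array([214.8, 122.7]), 0.4)]
solder_spool top [(array([407.5, 264.5]), 0.93)]
solder_spool wrist []
    [ 0.4181 -0.3387  0.0048] [np.float64(0.0035810933899752305), np.float64(0.003581093389975129)]
pos_terminal scene [(array([361.6, 255.6]), 0.62), (array([215.5, 153.7]), 0.23)]
pos_terminal top [(array([356.6, 171.6]), 0.87)]
pos_terminal wrist []
    [ 0.6916 -0.193   0.0147] [np.float64(0.003149435481044834), np.float64(0.0031494354810448944)]
```

```bash
ls pics
```

```text
scene0.png
top0.png
wrist0.png
```

View pics/top0.png

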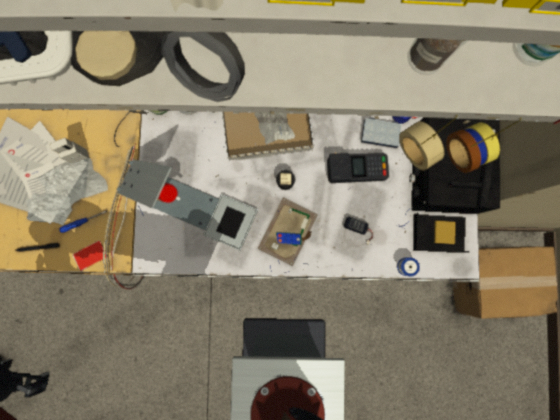

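View pics/scene0.png

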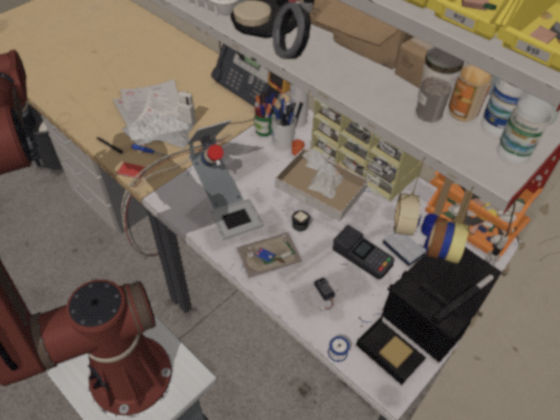

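The top view shows the battery at (356,226) with its lead to the lower right, the tray and pad at (233,222), and the red cap at (169,192). In the scene view the battery is at (324,289) and the pad at (238,217). Next I'll raise the arm, clear the shield, and look from close by.

```bash
cat > b.py <<'E'
from h import *
np.set_printoptions(precision=4,suppress=True)
print(current_orientation(),current_time())
o=current_orientation()
servo_line([0.166,0.603,0.42],max_speed=0.3)
goto([0.52,-0.19,0.40],[np.pi,0,0.0]); print(current_joint_positions())
k=0
R={}
for p in ([0.46,-0.19,0.27],[0.46,-0.15,0.20]):
    servo_line(p,max_speed=.3); wait(.3)
    c=cam("wrist",f"bat{k}.png"); k+=1
    print(-c["R"].T@c["t"],c["R"][2])
    for t in("battery","battery_mid"):
        s=spot_point("wrist",t)[:2]; print(t,[(np.round(q["position"],1),round(q["conf"],2)) for q in s])
        if s: R.setdefault(t,[]).append(ray(c,s[0]["position"]))
for t in R: 
    if len(R[t])>1: print(t,*tri(R[t]))
print(current_time(),current_force())
E
python3 b.py
```

```text
[-3.1416  0.      2.8728] 1.5
[-0.4759 -0.023   1.5557  0.0002  1.6088  1.0936]
[ 0.5366 -0.1913  0.4194] [-0.2913 -0.0029 -0.9566]
battery [(array([279.7, 125.8]), 0.55)]
battery_mid [(array([276.6, 111.5]), 0.74)]
[ 0.5364 -0.1521  0.3495] [-0.291  -0.0027 -0.9567]
battery [(array([318.8, 127.4]), 0.79)]
battery_mid [(array([313.7, 116. ]), 0.84)]
battery [ 0.5205 -0.1951  0.0046] [np.float64(0.0006143861687413677), np.float64(0.0006143861687410926)]
battery_mid [ 0.5346 -0.1911 -0.006 ] [np.float64(0.002307104897263157), np.float64(0.0023071048972634705)]
7.275 [ 0.1695 -0.0159  0.5357]
```

View pics/bat1.png

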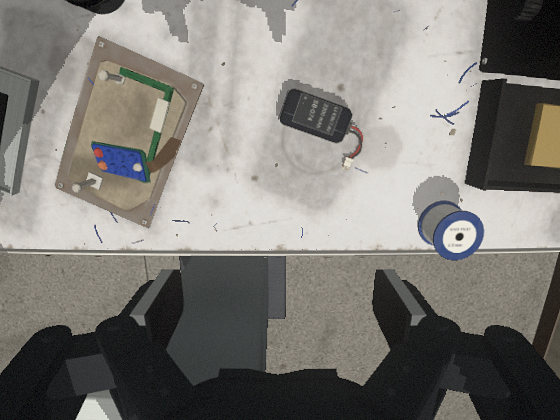

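The close view shows the battery block with corners near (294,90), (352,116), (341,142) and (282,113). Its lead leaves at the right end near (357,150). I'll fit the projected box to the dark blob from two poses.

```bash
cat > fit.py <<'E'
from h import *
from scipy.optimize import minimize
def blob(c,X,thr=60):
    m=(c["frame"].max(2)<thr).astype(np.uint8)
    m=cv2.morphologyEx(m,cv2.MORPH_CLOSE,np.ones((7,7)))
    m=cv2.morphologyEx(m,cv2.MORPH_OPEN,np.ones((9,9)))
    n,l,s,ce=cv2.connectedComponentsWithStats(m)
    u=proj(c,X)[0]; i=1+np.argmin(np.linalg.norm(ce[1:]-u,axis=1))
    return (l==i).astype(np.uint8)
def box(q):
    x,y,a,z=q; R=np.array([[np.cos(a),-np.sin(a)],[np.sin(a),np.cos(a)]])
    return np.array([[*(R@[sx*.033,sy*.018]+[x,y]),z+h] for sx in(-1,1) for sy in(-1,1) for h in(0,.019)])
def fit(views,q0,zfree):
    def cost(p):
        q=[p[0]/100,p[1]/100,p[2]/10,p[3]/100 if zfree else q0[3]]; e=0
        for c,m in views:
            g=np.zeros(m.shape,np.uint8)
            cv2.fillConvexPoly(g,np.round(cv2.convexHull(proj(c,box(q)).astype(np.float32))*16).astype(np.int32),1,cv2.LINE_8,4)
            e+=1-(g&m).sum()/(g|m).sum()
        return e/len(views)
    p0=np.array([q0[0]*100,q0[1]*100,q0[2]*10,q0[3]*100])[:4 if zfree else 3]
    r=minimize(cost,p0,method="Nelder-Mead",options=dict(initial_simplex=np.vstack([p0]+[p0+.8*e for e in np.eye(len(p0))]),maxiter=400))
    p=r.x; return [p[0]/100,p[1]/100,p[2]/10,p[3]/100 if zfree else q0[3]],r.fun
E
cat > c.py <<'E'
from fit import *
V=[]
for k,p in enumerate([None,[0.455,-0.21,0.14]]):
    if p: servo_line(p,max_speed=.3); wait(.3)
    c=cam("wrist"); m=blob(c,[.53,-.19,.01]); V.append((c,m))
    print(m.sum(),[round(v) for v in cv2.boundingRect(m)])
f=c["frame"][:,:,::-1].copy()
for vs in (V[:1],V[1:],V):
    for zf in (0,1) if len(vs)>1 else (0,):
        q,e=fit(vs,[.53,-.19,-1.8,0.0],zf); print(np.round(q,4),e)
q,e=fit(V,[.53,-.19,-1.8,0.0],0)
cv2.polylines(f,[np.round(cv2.convexHull(proj(c,box(q)).astype(np.float32))).astype(np.int32)],1,(0,255,0))
cv2.imwrite("pics/fit1.png",f); print(current_time())
E
python3 c.py
```

```text
409 [282, 89, 18, 34]
2967 [208, 78, 87, 63]
[ 0.5345 -0.1832 -1.8625  0.    ] 0.8490774907749077
[ 0.5324 -0.1903 -1.901   0.    ] 0.2712031558185405
[ 0.5325 -0.1902 -1.8977  0.    ] 0.5604643859401978
[ 0.533  -0.1892 -1.9045 -0.015 ] 0.5451731777859867
8.1083
```

```bash
cat > d.py <<'E'
from fit import *
c=cam("wrist"); 
for thr in(70,80,90,100):
    m=blob(c,[.532,-.19,.01],thr); q,e=fit([(c,m)],[.532,-.19,-1.9,0.0],0); print(thr,m.sum(),np.round(q,4),round(e,3))
    if thr==80: qs=q
f=c["frame"][:,:,::-1].copy()
cv2.polylines(f,[np.round(cv2.convexHull(proj(c,box(qs)).astype(np.float32))).astype(np.int32)],1,(0,255,0))
f=cv2.resize(f[40:200,150:370],None,fx=3,fy=3)
cv2.imwrite("pics/fit2.png",f)
E
python3 d.py
```

```text
70 3821 [ 0.5324 -0.1903 -1.8981  0.    ] 0.084
80 3879 [ 0.5322 -0.1903 -1.8998  0.    ] 0.087
90 3905 [ 0.533  -0.1901 -1.8796  0.    ] 0.081
100 3950 [ 0.5328 -0.1903 -1.8922  0.    ] 0.076
```

View pics/fit2.png

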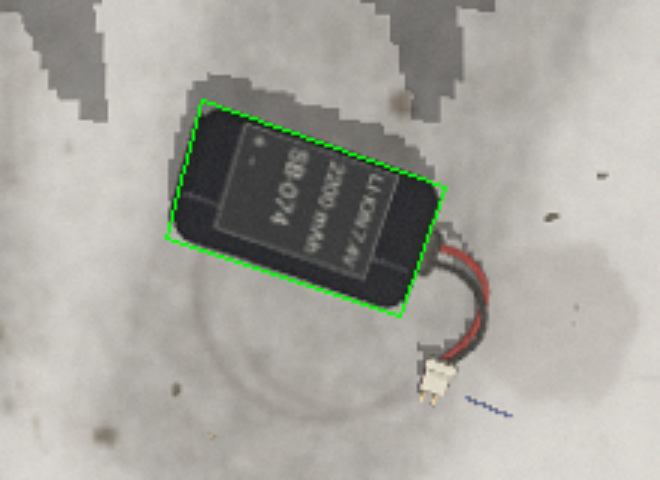

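The fit hugs the block tightly: middle (0.5325, -0.1903), yaw -1.895, lying on the table. Next: grasp, lift, and look at the pad while carrying.

```bash
cat > e.py <<'E'
from h import *
np.set_printoptions(precision=4,suppress=True)
yaw=-1.895+np.pi
x,y=0.5325,-0.1903
goto([x,y,0.12],[np.pi,0,yaw])
print(servo_line([x,y,0.0265],max_speed=.12,guard=8),current_eef_pos())
clamp(); print(current_grip_width(),current_grip_force())
servo_line([x,y,0.20],max_speed=.25); print(current_grip_width(),current_grip_force())
goto([0.45,0.02,0.28],[np.pi,0,yaw])
R={}
for k,p in enumerate([None,[0.50,0.06,0.24]]):
    if p: servo_line(p,max_speed=.25)
    wait(.3)
    c=cam("wrist",f"pad{k}.png"); np.savez(f"pad{k}.npz",**{a:c[a] for a in("K","D","R","t","frame")})
    for t in("battery_mid","pad_centre","cap_top","shield_top"):
        s=spot_point("wrist",t)[:2]; print(t,[(np.round(q["position"],1),round(q["conf"],2)) for q in s])
        if s: R.setdefault(t,[]).append(ray(c,s[0]["position"]))
for t in R: 
    if len(R[t])>1: print(t,*tri(R[t]))
print(current_time(),current_force())
E
python3 e.py
```

```text
False [ 0.5333 -0.1907  0.0273]
0.0025435385610625954 0.0
-0.00025169515462789845 0.0
battery_mid [(array([376.3, 288.8]), 0.95)]
pad_centre [(array([307.3,  24.9]), 0.74)]
cap_top []
shield_top []
battery_mid [(array([274.3,  68.4]), 0.55)]
pad_centre [(array([277.9,  70.6]), 0.75)]
cap_top []
shield_top []
battery_mid [0.496  0.1174 0.4648] [np.float64(0.026301190355800176), np.float64(0.026301190355800197)]
pad_centre [0.5385 0.1695 0.0084] [np.float64(0.0005766381500648159), np.float64(0.0005766381500648913)]
14.25 [-0.8719 -0.7    -0.4057]
```

View pad1.

The jaws shut on nothing. I'll go back to look, and use the pad pictures now as well.

```bash
cat > f.py <<'E'
from fit import *
open_jaws()
goto([0.455,-0.21,0.14],[np.pi,0,0]); wait(.3)
c=cam("wrist")
for thr in(70,90):
    m=blob(c,[.532,-.19,.01],thr); q,e=fit([(c,m)],[.532,-.19,-1.9,0.0],0); print(thr,m.sum(),np.round(q,4),round(e,3))
f=c["frame"][:,:,::-1].copy()
cv2.polylines(f,[np.round(cv2.convexHull(proj(c,box(q)).astype(np.float32))).astype(np.int32)],1,(0,255,0))
p=cv2.imread("pics/pad1.png")
cv2.imwrite("pics/two.png",cv2.resize(np.hstack([f,p]),(800,300),interpolation=cv2.INTER_AREA)); print(current_time())
E
python3 f.py
```

```text
70 3812 [ 0.5326 -0.19   -1.9112  0.    ] 0.078
90 3934 [ 0.5324 -0.1899 -1.8998  0.    ] 0.079
16.5083
```

View pics/two.png

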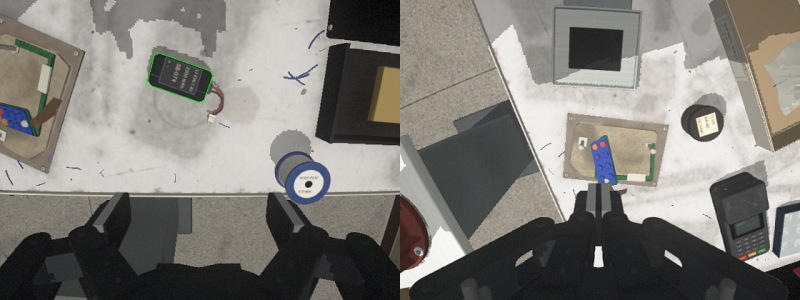

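The battery has not moved, so the pads gripped too high and slipped off. The right half shows the tray with its pad at about (595,48), clear of other things. I'll grasp lower.

```bash
cat > g.py <<'E'
from h import *
np.set_printoptions(precision=4,suppress=True)
yaw=-1.90+np.pi
x,y=0.5325,-0.190
goto([x,y,0.10],[np.pi,0,yaw]); f0=np.array(current_force())
print(servo_line([x,y,0.0205],max_speed=.12,guard=8)); wait(.15); print(current_eef_pos(),np.array(current_force())-f0)
cam("wrist","gr0.png")
clamp(); print(current_grip_width(),current_grip_force(),np.array(current_force())-f0,current_eef_pos())
cam("wrist","gr1.png")
if current_grip_width()>.2:
    servo_line([x,y,0.06],max_speed=.2); print(current_grip_width(),current_grip_force())
print(current_time())
E
python3 g.py
```

```text
False
[ 0.5336 -0.1905  0.0218] [-0.3794 -0.7148 -1.11  ]
-0.0009434981099302163 0.0 [-1.2121  0.0873 -0.5129] [ 0.5325 -0.19    0.0205]
19.3833
```

```bash
python3 -c "
import cv2,numpy as np
a=cv2.imread('pics/gr0.png');b=cv2.imread('pics/gr1.png')
cv2.imwrite('pics/gr.png',cv2.resize(np.hstack([a,b]),(800,300),interpolation=cv2.INTER_AREA))"
```

```text
(no output)
```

View pics/gr.png

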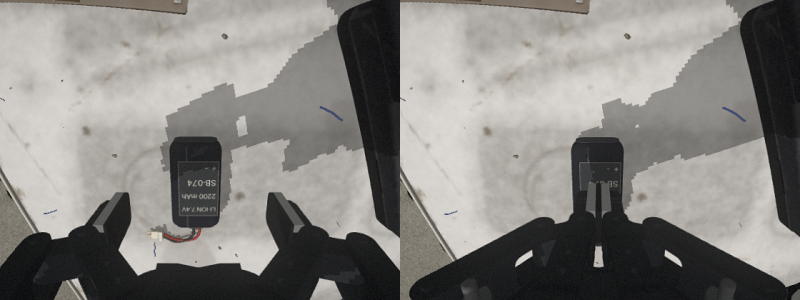

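```bash
python3 - <<'E'
from h import *
np.set_printoptions(precision=3,suppress=True)
c=camera("wrist");c=cam("wrist")
p=np.array(current_eef_pos());print(p,current_orientation(),current_joint_positions(),current_grip_width(),current_force())
for d in(0,.01,.0205,.03): print(d,proj(c,p-[0,0,d]))
print(-c["R"].T@c["t"]-p)
f=c["frame"][:,:,::-1].copy()[100:420,160:400]
cv2.imwrite("pics/z.png",cv2.resize(f,None,fx=1.8,fy=1.8))
s=cam("scene","s2.png"); u=proj(s,p)[0]; print(u)
i=s["frame"][:,:,::-1][int(u[1])-60:int(u[1])+30,int(u[0])-50:int(u[0])+50]
cv2.imwrite("pics/z2.png",cv2.resize(i,None,fx=5,fy=5))
a=cv2.imread("pics/z.png");b=cv2.resize(cv2.imread("pics/z2.png"),None,fx=.7,fy=.7)
o=np.zeros((600,800,3),np.uint8);o[:a.shape[0],:a.shape[1]]=a;o[:b.shape[0],435:435+b.shape[1]]=b[:,:365];cv2.imwrite("pics/zz.png",o)
E
```

```text
[ 0.533 -0.19   0.02 ] [-3.142  0.     1.242] [-0.467  0.357  1.876 -0.     0.909 -0.138] -0.003208980452432267 [-0.669 -0.537 -0.342]
0 [[275.62  267.213]]
0.01 [[275.721 258.505]]
0.0205 [[275.816 250.33 ]]
0.03 [[275.893 243.663]]
[0.025 0.07  0.147]
[324.795 287.446]
```

View pics/zz.png

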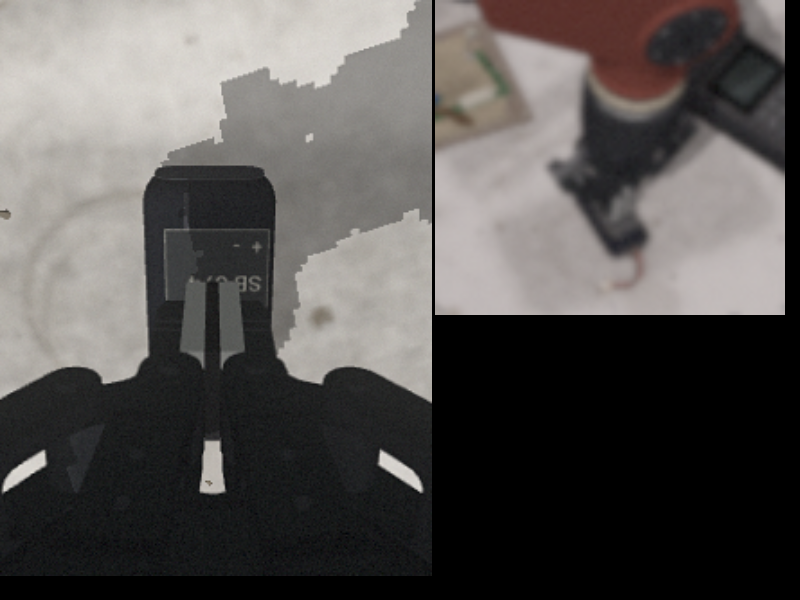

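The shut fingertips sit above the battery, around z 0.03, which is higher than the text implies. I'll probe the true tip offset gently on the battery's top.

```bash
python3 - <<'E'
from h import *
np.set_printoptions(precision=4,suppress=True)
p=np.array(current_eef_pos()); x,y=.5325,-.19
print(servo_line([x,y,0.001],max_speed=.04,guard=4),current_eef_pos(),current_force(),current_joint_positions())
print(current_time())
E
```

```text
True [ 0.5336 -0.1905  0.0148] [0.0504 0.6197 4.4819] [-0.4668  0.3674  1.8751  0.0001  0.897  -0.1377]
19.8333
```

The tips touch the 19 mm top at TCP z = 0.0148, so shut they are about 4 mm behind the reported TCP, not 22 mm ahead. I'll regrasp with that offset.

```bash
cat > g2.py <<'E'
from h import *
np.set_printoptions(precision=4,suppress=True)
x,y=0.5325,-0.190
servo_line([x,y,0.05],max_speed=.2); open_jaws(); f0=np.array(current_force())
print(servo_line([x,y,-0.002],max_speed=.12,guard=5),current_eef_pos(),np.array(current_force())-f0)
clamp(); w=current_grip_width(); print(w,current_grip_force(),np.array(current_force())-f0,current_eef_pos())
cam("wrist","gr3.png")
if w>.2:
    servo_line([x,y,0.08],max_speed=.2); print(current_grip_width(),current_grip_force())
    cam("wrist","gr4.png")
print(current_time())
E
python3 g2.py
```

```text
False [ 0.5325 -0.19   -0.0021] [-0.3302 -0.158   1.2017]
0.396641439145026 60.41903246194124 [-1.0033 -0.0076  4.0092] [ 0.5335 -0.1905 -0.0009]
0.40027776458636777 59.90223102271557
22.7
```

```bash
python3 - <<'E'
import numpy as np,cv2
from h import proj,ray,atz
for k in(0,1):
    c=dict(np.load(f"pad{k}.npz")); f=c["frame"]
    u=proj(c,[.5385,.1695,.008])[0]
    m=(f.max(2)<75).astype(np.uint8); m=cv2.morphologyEx(m,cv2.MORPH_OPEN,np.ones((5,5)))
    n,l,s,ce=cv2.connectedComponentsWithStats(m); i=1+np.argmin(np.linalg.norm(ce[1:]-u,axis=1))
    ct=max(cv2.findContours((l==i).astype(np.uint8),0,1)[0],key=len)[:,0]
    W=np.array([atz(c,q.astype(float),.008)[:2] for q in ct],np.float32)*1000
    print(k,u,s[i],cv2.minAreaRect(W))
E
```

```text
0 [307.71182182  25.24648076] [ 269    0   71   53 3498] ((534.373779296875, 171.5674591064453), (57.60496139526367, 79.6974105834961), 69.06298828125)
1 [277.48335735  70.29900339] [ 236   38   76   61 4213] ((534.7713623046875, 172.7398223876953), (59.10778045654297, 79.39661407470703), 68.290771484375)
```

The battery is gripped at 0.40 opening (34 mm). The pad fit gives centre (0.535, 0.172), and station x points at 1.196 rad. I'll place the battery and check IK for the press poses.

```bash
cat > press.py <<'E'
from h import *
from scipy.spatial.transform import Rotation as Ro
A=1.196; u=np.array([np.cos(A),np.sin(A),0]); k=np.array([0,0,1.]); s,co=np.sin(np.radians(40)),np.cos(np.radians(40))
zt=s*u-co*k
def ori(phi):
    x0=-co*u-s*k; y0=np.cross(zt,x0)
    return Ro.from_matrix(np.c_[x0,y0,zt]@Ro.from_euler('z',phi).as_matrix()).as_euler('xyz')
cap=np.array([.535,.172,.158])+.161*u
E
cat > pl.py <<'E'
from press import *
np.set_printoptions(precision=3,suppress=True)
x,y=.535,.172; o=[np.pi,0,A+np.pi/2]
servo_line([.5325,-.19,.16],max_speed=.3)
goto([x,y,.16],o); servo_line([x,y,.03],max_speed=.2); wait(.1)
print(current_grip_width(),servo_line([x,y,.004],max_speed=.05,guard=3),current_eef_pos(),current_force())
open_jaws(); servo_line([x,y,.17],max_speed=.25)
print(current_time(),current_grip_width())
c=cam("wrist","pl_w.png"); print(spot_point("wrist","battery_mid")[:1]); np.savez("plw.npz",**{a:c[a] for a in("K","D","R","t","frame")})
for ph in(0,np.pi/2,-np.pi/2,np.pi):
    for d in(.20,.12,.03,-.02): print(ph,d,inverse_kinematics(cap-zt*d,ori(ph)))
E
python3 pl.py
```

```text
0.3940202683293587 True [0.535 0.172 0.007] [-0.648  0.492  3.966]
27.2083 0.9989697130870767
[{'position': [278.7, 193.1], 'conf': 0.78}]
0 0.2 None
0 0.12 None
0 0.03 None
0 -0.02 None
1.5707963267948966 0.2 [-0.111 -0.123  1.944  0.725  1.211 -1.534]
1.5707963267948966 0.12 [-0.009 -0.007  1.956  0.763  1.052 -1.55 ]
1.5707963267948966 0.03 [ 0.095  0.148  1.934  0.829  0.891 -1.587]
1.5707963267948966 -0.02 [ 0.148  0.242  1.907  0.874  0.812 -1.614]
-1.5707963267948966 0.2 [-0.111 -0.123  1.944  0.725  1.211  1.607]
-1.5707963267948966 0.12 [-0.009 -0.007  1.956  0.763  1.052  1.591]
-1.5707963267948966 0.03 [0.095 0.148 1.934 0.829 0.891 1.555]
-1.5707963267948966 -0.02 [0.148 0.242 1.907 0.874 0.812 1.527]
3.141592653589793 0.2 [-0.111 -0.123  1.944  0.725  1.211  0.036]
3.141592653589793 0.12 [-0.009 -0.007  1.956  0.763  1.052  0.02 ]
3.141592653589793 0.03 [ 0.095  0.148  1.934  0.829  0.891 -0.016]
3.141592653589793 -0.02 [ 0.148  0.242  1.907  0.874  0.812 -0.043]
```

View pics/pl_w.png

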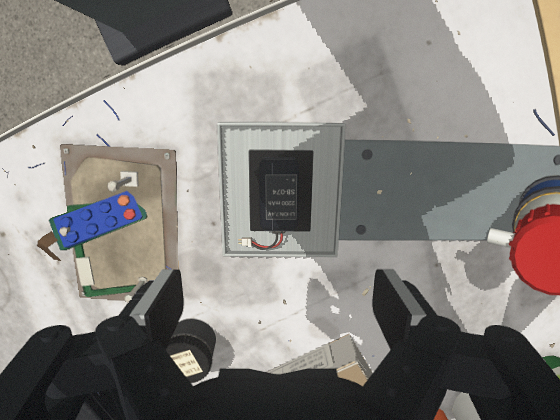

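The battery lies flat and centred on the pad at about (280,190), aligned with the tray and released. Next I'll shut the jaws, stand off along the bottle's axis and measure the cap with the wrist camera.

```bash
cat > st.py <<'E'
from press import *
np.set_printoptions(precision=4,suppress=True)
clamp(); o=ori(np.pi/2)
goto(cap-zt*.16,o); R=[];T=[];G=[]
for i,d in enumerate((.16,.10)):
    if i: servo_line(cap-zt*d,max_speed=.2)
    wait(.2); c=cam("wrist",f"cap{i}.png")
    s=spot_point("wrist","cap_top")[:1]; print(s)
    if s: R.append(ray(c,s[0]["position"]))
    f=c["frame"].astype(int); m=((f[:,:,0]>150)&(f[:,:,1]<70)&(f[:,:,2]<80)).astype(np.uint8)
    n,l,st,ce=cv2.connectedComponentsWithStats(m); j=1+np.argmax(st[1:,4]); print("red",ce[j],st[j],"pred",proj(c,cap),"tip",proj(c,np.array(current_eef_pos())-.004*zt))
    o_,d_=ray(c,ce[j]); 
    print("red on cap plane",o_+d_*((cap-o_)@zt)/(d_@zt)-cap)
if len(R)>1: X,e=tri(R); print(X,e,"axial",(X-cap)@zt)
for o_,d_ in R: print("net on plane",o_+d_*((cap-o_)@zt)/(d_@zt)-cap)
print(cap,current_eef_pos(),current_time(),current_force())
E
python3 st.py
```

```text
[{'position': [275.2, 196.4], 'conf': 0.7}]
red [285.2491 187.2491] [264 164  36  54 281] pred [[278.6536 192.4019]] tip [[278.6345 271.2651]]
red on cap plane [-0.0029  0.0063  0.004 ]
[{'position': [270.5, 209.5], 'conf': 0.65}]
red [248.1174 201.413 ] [240 179  24  55 230] pred [[276.7512 207.0336]] tip [[277.76   270.3883]]
red on cap plane [-0.0105 -0.0143 -0.0144]
[0.6096 0.3317 0.1331] [np.float64(0.0010206402433518876), np.float64(0.0010206402433519143)] axial 0.028668761543525583
net on plane [ 0.0027 -0.0038 -0.0021]
net on plane [ 0.0005 -0.0043 -0.0032]
[0.5939 0.3218 0.158 ] [0.5711 0.2615 0.236 ] 29.8667 [ 0.5717 -0.107  -0.7038]
```

View pics/cap1.png

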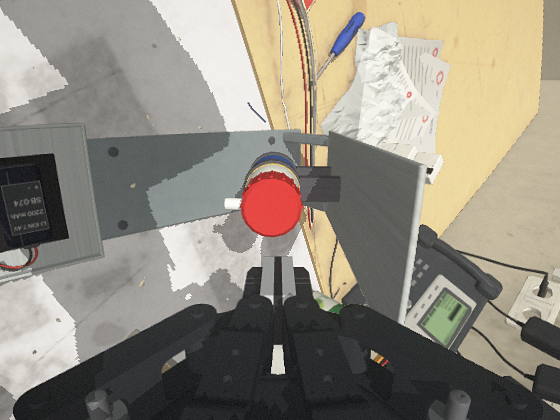

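The red cap's disc is centred at about (271,206), 4-5 mm towards the tray from my prediction, and the shield is clear of the tool to its right. I'll correct for that and press along the axis.

```bash
cat > pr.py <<'E'
from press import *
np.set_printoptions(precision=4,suppress=True)
cap=cap+np.array([.0015,-.004,-.0027])
servo_line(cap-zt*.012,max_speed=.15); wait(.15); f0=np.array(current_force()); 
P=lambda:(np.array(current_eef_pos())-cap)@zt
print(P(),current_time())
g=servo_line(cap+zt*.035,max_speed=.045,guard=13); t1=current_time()
print(g,P(),(np.array(current_force())-f0)@zt,t1)
if g:
    wait(.4); c=cam("wrist","press.png"); print(P(),(np.array(current_force())-f0)@zt)
    servo_line(cap-zt*.02,max_speed=.15)
    print(P(),(np.array(current_force())-f0)@zt)
    servo_line(cap-zt*.14,max_speed=.3); wait(.2)
    cam("wrist","after.png"); cam("scene","after_s.png")
    print([spot_point("scene",t)[:1] for t in("battery_mid","pad_centre")])
print(current_time())
E
python3 pr.py
```

```text
-0.013142201455917164 30.7583
True 0.01028204376192546 -10.276024779597174 31.375
0.010269340084223401 -9.335675967021412
-0.019856347938087854 -0.2505870683234958
[[{'position': [236.3, 216.5], 'conf': 0.59}], [{'position': [237.7, 215.6], 'conf': 0.7}]]
33.125
```

```bash
python3 -c "
import cv2,numpy as np
a=cv2.imread('pics/press.png');b=cv2.imread('pics/after.png')
cv2.imwrite('pics/pa.png',cv2.resize(np.hstack([a,b]),(800,300),interpolation=cv2.INTER_AREA))"
```

```text
(no output)
```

View pics/pa.png

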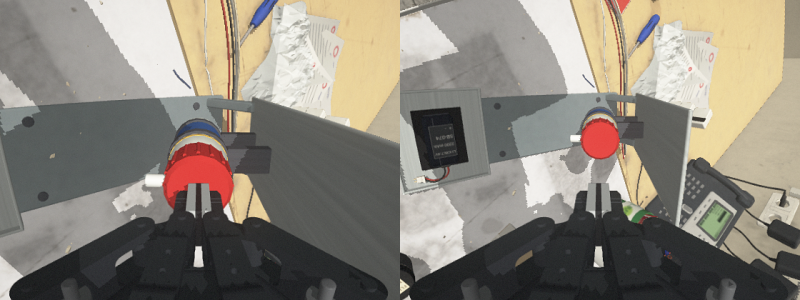

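The fingertips pressed the cap near its centre. A steady 9–10 N, above the 8 N full-down spring force, shows it was on its stop. It sprang back, and the battery is still on the pad with the robot clear.

```bash
python3 -c "
from rig import *
print(job_done(),current_time())"
```

```text
the job is handed in; nothing more can be done
the job is handed in; nothing more can be done
```

The battery lies flat and released on the pad. After that I held the cap down on its stop for about half a second and let it spring back, and I handed the job in at about 33 s of the 45 s allowed.

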